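# Hang and fill the potting caddy

### The job

Hang the green potting caddy on the rack: hook its two steel claws into the slots of the two grey uprights, then press it straight down until it snaps fully home in the orange spring clip. Only then load the caddy with every clay pot from the turntable, the green mister and the steel scoop (whichever of them are there): pots and mister standing upright on the caddy's floor, not nested or stacked, and the scoop in beside them. Leave the caddy locked and do not disturb the tin, the saucer or the other things on the table.

Things in the scene. Friction and masses are not known exactly. Their poses are not given: they have to be found in the camera images.
- rack: fixed rack: two grey uprights, each 40 wide, 30 deep, 200 mm tall, centred at y = +75 and -75 mm, on a wooden foot 14 mm thick, 240 mm wide, from x = -30 to 80 mm. Origin at table level midway between the uprights' front faces; x points from front to back (away from the robot), z up; yaw within 0.15 rad of the world's
- rack_slots (a point): point midway between the two slots, at their lower edges (130 mm above the table), in the plane of the uprights' front faces; axes as the rack's. Each upright has one slot, at y = +75 or -75 mm, 18 mm wide, from here to 46 mm higher, through a front plate 5 mm thick, hollow behind
- caddy: loose green caddy, 0.34 kg, standing on the table to the left or right: a tray with a back plate (180 mm wide, 6 mm thick, rear face at x = 81 mm, 90 mm high) at its rear (+x), a wooden grip tab on top of that, two claws and a tongue behind it. Origin: centre of the tray's underside, x towards the claws, z up. Hung home, its underside is 50 mm above the table
- caddy_claws (a point): point midway between the two claws (at y = +75, -75 mm), at the underside of their necks, in the back plate's rear face (81, 0, 80 mm in the caddy frame). Claws 8 mm wide; necks 8 mm high, 16 mm long; hooks reach 24 mm below the necks, gap to the back plate 7 mm (top) to 11 mm (tip). Home = at rack_slots. Enter the slots about 30 mm higher, push to contact in x, then go down
- caddy_grip (a point): middle of the wooden grip tab (78, 0, 110 mm in the caddy frame): the tab is 14 mm thick along the caddy's x, 50 mm wide along y, from 90 to 122 mm above the tray's underside; free on both faces
- turntable: ceramic turntable, its blue plate 240 mm across and turning stiffly, top 40 mm above the table; origin at table level on its axis. It stands to the left or the right
- pot_a: empty terracotta pot, 60 mm tall, rim a band 54 mm across and 16 mm high, 50 mm across below it narrowing to 40 mm at the foot, wall 4 mm, 0.12 kg; origin: centre of its underside, z up. It starts standing on the turntable (top 40 mm above the table). It may be absent from a start.
- pot_b: empty terracotta pot, 60 mm tall, rim a band 54 mm across and 16 mm high, 50 mm across below it narrowing to 40 mm at the foot, wall 4 mm, 0.12 kg; origin: centre of its underside, z up. It starts standing on the turntable (top 40 mm above the table). It may be absent from a start.
- pot_c: empty terracotta pot, 60 mm tall, rim a band 54 mm across and 16 mm high, 50 mm across below it narrowing to 40 mm at the foot, wall 4 mm, 0.12 kg; origin: centre of its underside, z up. It starts standing on the turntable (top 40 mm above the table). It may be absent from a start.
- mister: green mister (spray bottle), 0.16 kg: round body 56 mm across up to 70 mm high, white spray head on top, a block 56 mm long (x from -34 to +22 mm), 26 mm wide (y), from 109 to 135 mm above its underside, which is what to grip; nozzle and trigger at -x. Origin: centre of its underside, z up. Stands on the table; may be absent
- scoop: scoop 150 mm long, 0.14 kg, lying on the table: steel bowl 46 mm wide and 29 mm high from x = 5 to 75 mm, wooden handle 20 mm wide and 22 mm high from x = -75 to 5 mm; origin at its underside between handle and bowl, x towards the bowl, z up. Centre of mass about at x = -6 mm. May be absent
- tin: bystander: tin, 60 mm across, 90 mm tall; origin under its centre
- saucer: bystander: terracotta saucer 90 mm across, 18 mm high; origin under its centre
- rack_clip (a point): centre of the orange spring clip between the uprights, 20 mm behind their front faces, 93 mm above the table: two rounded jaws 10 mm thick, 8 mm apart at rest, pushed apart along y by the bulb of the caddy's tongue; they snap shut above the bulb. Takes 10 to 20 N of downward push
- caddy_bulb (a point): centre of the bulb, 13 mm thick, at the lower end of the steel tongue 20 mm behind the back plate (101, 0, 35 mm in the caddy frame). It meets the clip about 15 mm above home, passes it 8 mm above home, and is locked below it
- caddy_tray (a point): centre of the tray's floor, upper side (0, 0, 5 mm in the caddy frame): inside 150 mm (x) by 240 mm (y), walls 5 mm thick, tops 35 mm above the tray's underside (back plate at x = +75 mm higher)

How it is judged:
By the outcome, as a careful person would: the job done as asked, in the order asked, and still so for the second after the job is handed in, with the robot touching nothing.
Of pot_a, pot_b, pot_c, mister, scoop only 3 to 5 are there at a start; the rules pass over those that are not, and their reading is None.
At some moment in a run one of pot_a, pot_b, pot_c, scoop may be knocked a few centimetres aside while the robot is not near it.
It also fails if it takes over 210 s, if anything falls off the work surface, if the arm or the gripper's body presses on something with over 40 N, if the wrist force passes 120 N, or if a joint passes its speed limit or range.

### The arm

A 6-joint arm with a two-finger parallel gripper is mounted at the origin on the work surface. World frame = base frame: x ahead of the robot, y to its left, z up, the work surface at z = 0. Lengths are in m, angles in rad, forces in N, time in s.
With the tool pointing down it reaches from about 0.35 to 0.775 m from the base axis. Payload 5.5 kg.
Tool frame: the origin (TCP) lies between the finger pads; the fingertips stand 19 mm ahead of it and the grasp point (between the pads) is the TCP (robot.nose_length is the distance from the TCP to the fingertips, in m); z points along the fingers, y is the line along which they close (so a half turn about z gives the same grasp; the last joint's range is limited). The gripper opens to 85 mm and grips with 20 to 120 N. Pads are 22 mm wide; open, the fingers measure 114 mm over their backs; the gripper's body (76 mm by 85 mm) begins 54 mm behind the grasp point. The pads swing forward as they close: fully open they stand 13 mm farther back than shut.
Start: joints at [-1.351, 0.313, 0.046, 1.304, 0, 1.431], TCP at [0.202, -0.538, 0.25] pointing down, gripper open.
Joint ranges: [-2.76, 2.76], [-0.86, 1.69], [-1.03, 1.26], [-2.2, 2.34], [-1.47, 1.5], [-3.14, 3.14]. Speed limits (rad/s): [2.57, 2.57, 3.14, 3.14, 3.14, 3.14].

### API

Orientations are given as [roll, pitch, yaw] about the fixed x, y, z axes, in that order (R = Rz(yaw) Ry(pitch) Rx(roll)).
In Python, from cell import robot, optics, finder gives the robot as it stands. The module is installed in compiled form; this text tells all that it offers.
- The arm moves only by the tool drive_tool, never from a script. Its argument "deltas" is text: rows parted by semicolons, each of 5 numbers parted by spaces: the opening, from 0 (shut) to 1 (fully open), then the shift along the world's x, y, z in m, then the turn about the world's z in degrees. In form: claw tx ty tz yaw; .... A call has 1 to 5 rows; each row shifts and turns the commanded pose from where the row before left it; what a row does not reach is not made up. A row lasts 1/8 s, in which the tool goes at most 62.5 mm and 10.7 degrees, less where a joint would pass 70% of its speed; a pose out of reach is approached as far as the arm can. A call with a gripper value outside its range is refused whole. The fingers move at their own pace and stop on an object; the grip force is fixed at half the most. Time passes only in rows, so rows that do not move let the fingers close. It gives the time, the measured TCP pose, the force, the opening and the grip force at its end, in the units of the state.
- robot.read_state(): the state, without advancing time (a new reading comes with each control period).
- optics.snapshot(name): name is "scene" or "top" or "wrist"; returns a dict with "image" (384x512x3 uint8, red, green, blue), "depth" (384x512 float32, m along the optical axis (not along the pixel's ray), 0 where there is no reading), "fx", "fy", "cx", "cy" (pixels), "xyz" and "orientation" of the camera in the world. Camera axes: x right, y down, z forward; pixel columns grow to the right and rows downward; lengths in m; the calibration is good to about 2 mm. A picture is of the moment at which its call begins.
- robot.hand_in(): hands the job in; it is judged then, once.
Trained networks look in a picture, given as the dict that the camera call returned (one of the last four; its "shot" number tells which), for a name from the list of things; names that differ only in an ending like _2 or _b are one class to them, and where a whole thing is asked for, a point or a joint stands for the part that bears it (a point fixed in the world has none). Each returns a list of dicts, best first, with "score" (0 to 1); they miss things now and then, are a little off and sometimes report something else, mostly with a low value. They report only what shows in the picture. A call takes as long as a camera call.
- finder.find_in(label, picture): "xyz" ([x, y, z] in m, in world coordinates, good to about 4 mm: the middle of the surface that is visible of it).
- finder.outline_of(label, picture): "pixels" (384x512 bool, what is visible of it).
- finder.mark_of(label, picture): "xyz" ([x, y, z] in m, in world coordinates, good to about 4 mm: a listed point, or the origin of a listed thing).
The state is a dict: "time": time; "q": joint angles; "qvel": joint speeds; "joint_efforts": joint torques, N m; "eef_pos": TCP position; "tcp_rot": TCP orientation; "contact_force": force on the tool from outside, world axes, zero at the start; "torque": the same for the moment, N m; "width": finger opening in m; "grasp_force": force on a finger pad.
Only numpy, scipy, OpenCV 4.12 (cv2) and the standard library are available. Lean on these libraries where they do the work, as an engineer would, in place of code of your own. Each camera call takes 0.05 s, during which the arm holds its last target. There are 200 camera calls.

## Working session

There is one attempt and no reset: what is moved stays moved. The work goes in short steps, Python scripts to look and compute and a tool call to move; the robot and the scene stay as the last step left them, time stands still between calls to the robot, and variables do not carry over. Pictures are saved under pics/ and viewed, at most 14 in all, crops included, and the job is handed in when it is done.

Besides the shell and the picture viewer there is one more tool, called after "Request:" by a JSON object that holds its "fn" and its "kwargs", one argument or row to a line. drive_tool: Moves the arm, as the interface text tells. Its arguments: {"type":"object","properties":{"deltas":{"type":"string"}},"required":["deltas"]}

```bash
mkdir -p pics
cat > h.py <<'E'
from cell import robot, optics, finder
import numpy as np, cv2
np.set_printoptions(precision=4,suppress=True)
def snap(n,f=None):
    p=optics.snapshot(n)
    if f: cv2.imwrite('pics/'+f,p['image'][:,:,::-1])
    return p
def rpy(o):
    from scipy.spatial.transform import Rotation as R
    return R.from_euler('xyz',o).as_matrix()
def cloud(p):
    d=p['depth']; v,u=np.mgrid[:384,:512]
    c=np.stack([(u-p['cx'])/p['fx']*d,(v-p['cy'])/p['fy']*d,d],-1)
    w=c@rpy(p['orientation']).T+np.array(p['xyz'])
    w[d==0]=np.nan
    return w
def show(p,names,f='find_in'):
    for n in names:
        print(n,[(np.round(r['xyz'],4),round(r['score'],2)) for r in getattr(finder,f)(n,p)[:4]])
E
python3 - <<'E'
from h import *
s=robot.read_state(); print(s)
for n in ['scene','top']:
    p=snap(n,n+'0.png'); print(n,p['xyz'],p['orientation'],p['fx'])
    show(p,['rack','rack_slots','rack_clip','caddy','caddy_claws','caddy_grip','caddy_tray','caddy_bulb','turntable','pot_a','mister','scoop','tin','saucer'],'mark_of')
E
```

```text
{'time': 0.0, 'q': array([-1.3506,  0.314 ,  0.045 ,  1.3036,  0.    ,  1.4312]), 'qvel': array([-0.0012, -0.    , -0.0007,  0.0012, -0.0023,  0.0004]), 'joint_efforts': array([ -0.0019, -48.0626,  29.8535,   0.0192,  -0.0004,  -0.    ]), 'eef_pos': array([ 0.2023, -0.5377,  0.2494]), 'tcp_rot': array([-3.1398, -0.0003,  0.3597]), 'contact_force': array([0.3379, 1.0053, 0.015 ]), 'torque': array([ 0.0306, -0.0228,  0.0223]), 'grasp_force': 0.0, 'width': 0.08573882928243753}
scene [1.4591 0.417  0.7363] [-2.1387 -0.0164  2.0112] 418.04113615190033
rack [(array([ 0.7092,  0.0132, -0.0022]), 0.55)]
rack_slots [(array([0.708 , 0.0145, 0.1263]), 0.81)]
rack_clip [(array([0.7305, 0.0177, 0.0928]), 0.62)]
caddy [(array([ 0.4785, -0.3409,  0.001 ]), 0.59)]
caddy_claws [(array([ 0.5508, -0.3567,  0.0782]), 0.96), (array([0.7281, 0.0163, 0.0916]), 0.49)]
caddy_grip [(array([ 0.5522, -0.3559,  0.1125]), 0.76), (array([ 0.4776, -0.3342,  0.0037]), 0.72)]
caddy_tray [(array([ 0.4751, -0.3321,  0.0028]), 0.87)]
caddy_bulb [(array([ 0.5743, -0.3579,  0.0369]), 0.83), (array([0.4672, 0.3859, 0.0401]
[... 1176 characters left out ...]
), (array([ 0.4773, -0.3353,  0.0037]), 0.58)]
caddy_bulb [(array([0.724 , 0.0123, 0.0918]), 0.71), (array([ 0.573 , -0.3635,  0.029 ]), 0.64), (array([ 0.6701, -0.239 ,  0.0001]), 0.37)]
turntable [(array([0.458 , 0.3188, 0.0043]), 0.57), (array([ 0.5594, -0.3543,  0.0816]), 0.57)]
pot_a [(array([0.4728, 0.388 , 0.044 ]), 0.76), (array([ 0.6701, -0.2387, -0.003 ]), 0.73), (array([0.4011, 0.2954, 0.0376]), 0.71), (array([0.5123, 0.2872, 0.0384]), 0.7)]
mister [(array([0.6624, 0.2495, 0.0013]), 0.61)]
scoop [(array([ 0.4349, -0.0345,  0.0032]), 0.9)]
tin [(array([ 0.6692, -0.237 ,  0.0005]), 0.75), (array([ 0.4744, -0.3365,  0.0052]), 0.62)]
saucer [(array([ 0.5702, -0.0273,  0.0008]), 0.71)]
```

View pics/top0.png

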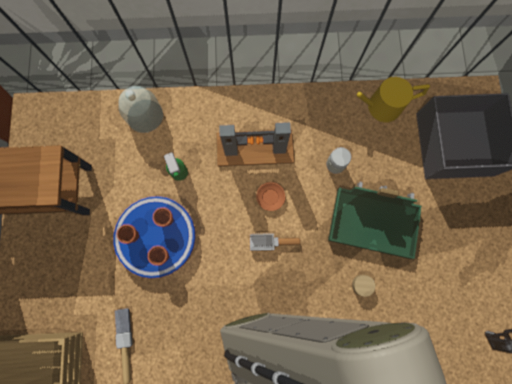

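View pics/scene0.png

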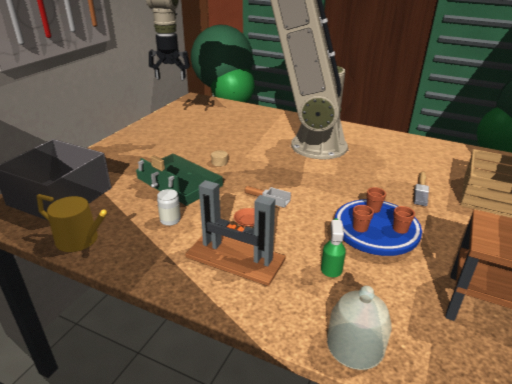

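Run:
```python
from h import *
def fit(w,m,name):
    q=w[m]; q=q[np.isfinite(q).all(1)]
    if len(q)<10: print(name,'few',len(q));return
    c=cv2.minAreaRect((q[:,:2]*1000).astype(np.float32))
    print(name,len(q),'med',np.median(q,0),'rect',np.round(c[0],1),np.round(c[1],1),round(c[2],1))
for n in ['top','scene']:
    p=snap(n); w=cloud(p); x,y,z=w[...,0],w[...,1],w[...,2]
    fit(w,(x>.5)&(x<.6)&(y<-.25)&(y>-.45)&(z>.115)&(z<.13),n+' grip top')
    fit(w,(x>.5)&(x<.6)&(y<-.2)&(y>-.5)&(z>.083)&(z<.097),n+' plate top')
    fit(w,(x>.3)&(x<.65)&(y<-.1)&(y>-.55)&(z>.029)&(z<.04),n+' tray rim')
    fit(w,(x>.65)&(x<.8)&(y<.2)&(y>-.2)&(z>.19)&(z<.21),n+' rack top')
    for a,b in((0.012,.2),(-.2,.012)): fit(w,(x>.65)&(x<.8)&(y<b)&(y>a)&(z>.19)&(z<.21),n+' upright top')
    for l in ['scoop','mister']:
        o=finder.outline_of(l,p)
        if o: fit(w,o[0]['pixels'],n+l)
        if l=='mister':
            fit(w,(x>.55)&(x<.75)&(y>.15)&(y<.35)&(z>.128)&(z<.142),n+' head')
    fit(w,(x>.35)&(x<.55)&(y>-.15)&(y<.12)&(z>.012)&(z<.05),n+' scoop raw')
    for c in ((.403,.297),(.513,.285),(.47,.387)):
        fit(w,(np.hypot(x-c[0],y-c[1])<.045)&(z>.094)&(z<.106),n+' pot rim')
```

```text
top grip top 97 med [ 0.5517 -0.3525  0.1218] rect [ 552.1 -352.4] [49.6 14.7] 74.1
top plate top 167 med [ 0.5496 -0.3429  0.0892] rect [ 558.4 -355. ] [179.9  26.2] 75.4
top tray rim 698 med [ 0.4291 -0.2976  0.0345] rect [ 473.3 -368.7] [351.4 348.3] 89.5
top rack top 365 med [0.7203 0.0701 0.1998] rect [722.1  15.2] [ 32.4 189.7] 0.1
top upright top 183 med [0.7202 0.0907 0.1998] rect [722.   90.1] [32.4 40. ] 0.1
top upright top 182 med [ 0.7205 -0.0587  0.1999] rect [722.1 -59.7] [40.1 31. ] 88.5
topscoop 494 med [ 0.4353 -0.0054  0.0057] rect [437.4 -30.2] [ 45.6 144. ] 1.8
topmister 431 med [0.6512 0.2437 0.0916] rect [654.3 247.7] [65.6 52.8] 32.1
top head 196 med [0.6537 0.2509 0.1344] rect [653.1 250.5] [66.2 26.2] 19.2
top scoop raw 334 med [ 0.4375 -0.0401  0.0215] rect [480.4 -30.6] [135.5 147.6] 1.7
top pot rim 102 med [0.404  0.2963 0.0994] rect [404.4 296.2] [51.7 51.9] 88.2
top pot rim 96 med [0.5111 0.2845 0.0993] rect [511.1 284.2] [52.5 50.5] 45.1
top pot rim 103 med [0.468  0.3859 0.0993] rect [466.8 384.8] [54.  50.5] 86.6
scene grip top 60 med [ 0.5561 -0.348 
[... 354 characters left out ...]
  ] rect [722.6  92.3] [32.6 40.6] 0.2
scene upright top 187 med [ 0.7288 -0.055   0.1998] rect [723.4 -58. ] [44.1 34.3] 89.5
scenescoop 443 med [ 0.4364 -0.003   0.0187] rect [531.3  53.2] [348.8 131.4] 38.8
scenemister 433 med [ 0.435  -0.003   0.0187] rect [435.5 -29.8] [147.8  53.9] 88.8
scene head 185 med [0.6624 0.2548 0.1349] rect [652.1 252.3] [70.  25.8] 18.3
scene scoop raw 382 med [ 0.4408 -0.0231  0.0212] rect [477.7 -20.8] [133.7 149.3] 11.2
scene pot rim 107 med [0.41   0.2984 0.0984] rect [405.5 299. ] [54.7 52.7] 4.7
scene pot rim 121 med [0.5136 0.2882 0.0987] rect [512.2 286.9] [54.9 51.8] 6.1
scene pot rim 126 med [0.4732 0.3862 0.0988] rect [468.1 386.7] [52.1 55.3] 85.7
```

Top view: the rack is at (255,145), the caddy at (375,222) with its claws up, and the turntable with 3 pots at (155,235). The mister is at (175,165), the scoop at (275,242), the saucer at (270,195) and the tin at (340,158). The scene view agrees, so all five items are present. Moving to the caddy grip.

Request:
{"fn": "drive_tool", "kwargs": {
  "deltas": "1 0.044 0.023 0 7; 1 0.044 0.023 0 7; 1 0.044 0.023 0 7; 1 0.044 0.023 0 7; 1 0.044 0.023 0 7"
}}

```text
time: 2.42
eef_pos: [0.4238, -0.4224, 0.2504]
tcp_rot: [3.141, 0.0, 0.975]
contact_force: [-0.2, -0.8, -0.2]
width: 0.0853
grasp_force: 0.0
```

Request:
{"fn": "drive_tool", "kwargs": {
  "deltas": "1 0.044 0.024 0 7; 1 0.044 0.024 0 7; 1 0.042 0.023 0 6; 1 0 0 0 0; 1 0 0 0 0"
}}

```text
time: 3.05
eef_pos: [0.5523, -0.3521, 0.25]
tcp_rot: [-3.141, 0.0, 1.32]
contact_force: [0.1, 0.1, -0.4]
width: 0.0855
grasp_force: 0.0
```

Run:
```python
from h import *
s=robot.read_state(); print(s['eef_pos'],np.degrees(s['tcp_rot']),s['time'])
p=snap('wrist','w1.png'); show(p,['caddy_grip','caddy_claws','caddy'],'mark_of')
w=cloud(p);z=w[...,2]
for a,b,l in((.115,.13,'grip'),(.083,.097,'plate')):
    q=w[(z>a)&(z<b)&(w[...,0]>.5)&(w[...,1]<-.25)]
    if len(q)>20:
        print(l,len(q),np.median(q,0),cv2.minAreaRect((q[:,:2]*1000).astype(np.float32)))
```

```text
[ 0.5523 -0.3521  0.25  ] [-179.962     0.0071   75.6082] 3.05
caddy_grip [(array([ 0.5543, -0.354 ,  0.1054]), 0.57)]
caddy_claws [(array([ 0.5567, -0.3528,  0.0783]), 0.56)]
caddy [(array([ 0.4759, -0.3356,  0.0043]), 0.93)]
grip 953 [ 0.5538 -0.3529  0.1219] ((642.6437377929688, -434.9326171875), (47.69580078125, 274.1547546386719), 47.68701171875)
plate 2601 [ 0.6505 -0.327   0.09  ] ((630.7664794921875, -405.8558654785156), (218.07296752929688, 299.24176025390625), 19.54475975036621)
```

Aligned. I'll descend, grip and lift.

Request:
{"fn": "drive_tool", "kwargs": {
  "deltas": "1 0 -0.001 -0.05 0; 1 0 0 -0.05 0; 1 0 0 -0.025 0; 1 0 0 -0.013 0; 0 0 0 0 0"
}}

```text
time: 3.88
eef_pos: [0.5518, -0.3535, 0.1121]
tcp_rot: [-3.141, -0.0, 1.319]
contact_force: [0.3, 0.3, 0.1]
width: 0.07
grasp_force: 0.0
```

Request:
{"fn": "drive_tool", "kwargs": {
  "deltas": "0 0 0 0 0; 0 0 0 0 0; 0 0 0 0 0; 0 0 0 0 0; 0 0 0 0 0"
}}

```text
time: 4.5
eef_pos: [0.5532, -0.3537, 0.1135]
tcp_rot: [3.139, 0.001, 1.32]
contact_force: [0.6, 1.0, 5.6]
width: 0.0133
grasp_force: 59.6
```

Request:
{"fn": "drive_tool", "kwargs": {
  "deltas": "0 0 0 0 0; 0 0 0 0 0; 0 0 0 0.02 0; 0 0 0 0.03 0; 0 0 0 0 0"
}}

```text
time: 5.12
eef_pos: [0.5534, -0.3539, 0.1638]
tcp_rot: [3.138, 0.001, 1.32]
contact_force: [0.9, -0.5, -3.8]
width: 0.0132
grasp_force: 58.9
```

Request:
{"fn": "drive_tool", "kwargs": {
  "deltas": "0 0 0 0.035 0; 0 0 0 0.035 0; 0 0 0.04 0 2; 0 0 0.05 0 2; 0 0 0.05 0 2"
}}

```text
time: 5.75
eef_pos: [0.5515, -0.2117, 0.2299]
tcp_rot: [-3.139, -0.001, 1.425]
contact_force: [-0.3, 0.4, -4.6]
width: 0.0128
grasp_force: 59.5
```

Request:
{"fn": "drive_tool", "kwargs": {
  "deltas": "0 0 0.05 0 2; 0 0 0.05 0 2; 0 0 0.05 0 2; 0 0.02 0.05 0 2; 0 0.03 0.03 0 0.4"
}}

```text
time: 6.38
eef_pos: [0.6013, 0.0194, 0.2305]
tcp_rot: [-3.139, -0.0, 1.573]
contact_force: [1.0, -1.9, -4.2]
width: 0.013
grasp_force: 59.5
```

Request:
{"fn": "drive_tool", "kwargs": {
  "deltas": "0 0.02 0 0 0; 0 0 0 0 0; 0 0 0 0 0"
}}

```text
time: 6.75
eef_pos: [0.6212, 0.0166, 0.2307]
tcp_rot: [-3.138, -0.0, 1.571]
contact_force: [-0.8, -0.4, -3.6]
width: 0.0131
grasp_force: 59.6
```

```bash
cat > meas.py <<'E'
from h import *
s=robot.read_state(); print(s['eef_pos'],np.degrees(s['tcp_rot']),s['time'])
T=s['eef_pos']
for n in ['top','scene']:
    p=snap(n,n+'_m.png'); show(p,['caddy_claws','caddy_grip','caddy','rack_slots','caddy_bulb','rack_clip'],'mark_of')
    w=cloud(p);z=w[...,2];x=w[...,0];y=w[...,1]
    h=T[2]-.1135
    for a,b,l in((.083,.0965,'plate'),(.029,.04,'rim')):
        q=w[(z>a+h)&(z<b+h)&(abs(x-T[0]+.07)<.13)&(abs(y-T[1])<.16)]
        if len(q)>20: print(n,l,len(q),np.min(q,0),np.max(q,0),cv2.minAreaRect((q[:,:2]*1000).astype(np.float32)))
E
python3 meas.py
```

```text
[0.6212 0.0166 0.2307] [-179.8173   -0.0111   89.9932] 6.75
caddy_claws []
caddy_grip []
caddy []
rack_slots []
caddy_bulb []
rack_clip []
top rim 178 [ 0.4633 -0.1089  0.1462] [ 0.6244 -0.075   0.1568] ((543.8345947265625, -91.72027587890625), (33.839900970458984, 160.9950408935547), 89.84732055664062)
caddy_claws [(array([0.6212, 0.0149, 0.1963]), 0.95)]
caddy_grip [(array([0.6237, 0.0169, 0.2282]), 0.67)]
caddy [(array([0.544 , 0.0117, 0.1204]), 0.82)]
rack_slots [(array([0.7092, 0.0137, 0.1272]), 0.73)]
caddy_bulb [(array([0.6481, 0.019 , 0.1534]), 0.8), (array([0.5454, 0.0162, 0.1228]), 0.43)]
rack_clip [(array([0.7302, 0.0184, 0.0961]), 0.72)]
scene plate 298 [ 0.6166 -0.072   0.2002] [0.6432 0.1086 0.2133] ((629.55029296875, 18.29717254638672), (180.59889221191406, 26.505970001220703), 89.70167541503906)
scene rim 703 [ 0.4608 -0.1084  0.1462] [0.6556 0.1438 0.1571] ((558.2537231445312, 17.767654418945312), (194.7641143798828, 252.20590209960938), 0.036540526896715164)
```

Request:
{"fn": "drive_tool", "kwargs": {
  "deltas": "0 0 -0.001 -0.037 0; 0 0 0 0 0; 0 0.03 0 0 0; 0 0.02 0 0 0; 0 0 0 0 0"
}}

```text
time: 8.07
eef_pos: [0.6739, 0.0157, 0.1962]
tcp_rot: [3.14, 0.0, 1.571]
contact_force: [-0.0, -0.0, -3.0]
width: 0.0127
grasp_force: 59.8
```

Request:
{"fn": "drive_tool", "kwargs": {
  "deltas": "0 0.01 0 0 0; 0 0.01 0 0 0; 0 0.006 0 0 0; 0 0 0 0 0; 0 0 0 0 0"
}}

```text
time: 8.7
eef_pos: [0.6982, 0.0158, 0.1952]
tcp_rot: [-3.141, -0.0, 1.571]
contact_force: [0.3, -0.7, -3.7]
width: 0.0129
grasp_force: 59.7
```

```bash
python3 meas.py|grep -v '\[\]$'
python3 - <<'E'
import cv2
i=cv2.imread('pics/scene_m.png')[150:300,150:320]
cv2.imwrite('pics/c1.png',cv2.resize(i,None,fx=4,fy=4,interpolation=2))
E
```

```text
[0.6982 0.0158 0.1952] [-179.972    -0.0006   90.017 ] 8.7
caddy [(array([ 0.4338, -0.0309,  0.001 ]), 0.47)]
caddy_bulb [(array([0.4019, 0.296 , 0.0382]), 0.61)]
top rim 160 [ 0.5398 -0.1094  0.1107] [ 0.7028 -0.0736  0.1209] ((621.3128662109375, -91.59883117675781), (35.67631530761719, 162.8878631591797), 89.88703155517578)
caddy_claws [(array([0.6989, 0.015 , 0.1613]), 0.88)]
caddy_grip [(array([0.6987, 0.0141, 0.1921]), 0.6), (array([0.7286, 0.0187, 0.0962]), 0.57)]
caddy [(array([0.6229, 0.0107, 0.0838]), 0.83)]
rack_slots [(array([0.7091, 0.0109, 0.1269]), 0.8)]
caddy_bulb [(array([0.7229, 0.0181, 0.1152]), 0.69)]
rack_clip [(array([0.7265, 0.0166, 0.0937]), 0.69), (array([ 0.6683, -0.2349, -0.0002]), 0.59), (array([0.4687, 0.3828, 0.0349]), 0.36)]
scene plate 316 [ 0.6927 -0.0786  0.1647] [0.7399 0.1131 0.1782] ((716.2229614257812, 17.125289916992188), (46.706756591796875, 191.71774291992188), 0.3295310437679291)
scene rim 633 [ 0.5348 -0.1083  0.1107] [0.74   0.1431 0.1215] ((637.2537231445312, 17.83350372314453), (204.48822021484375, 251.549560546875), 0.30921071767807007)
```

View pics/c1.png

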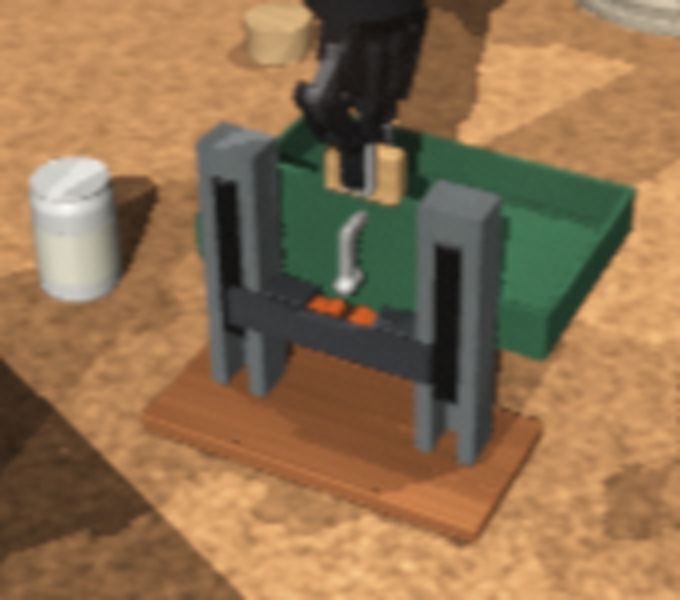

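The crop shows the caddy with its tongue at (350,250) above the orange clip at (340,305). The claws are inside the uprights and there is no contact force. I'll push in x to contact.

Request:
{"fn": "drive_tool", "kwargs": {
  "deltas": "0 0.003 0 0 0; 0 0.002 0 0 0; 0 0.001 0 0 0; 0 0 0 0 0"
}}

```text
time: 9.9
eef_pos: [0.7044, 0.0158, 0.1952]
tcp_rot: [-3.141, 0.0, 1.571]
contact_force: [-0.0, 0.3, -3.5]
width: 0.013
grasp_force: 59.8
```

Request:
{"fn": "drive_tool", "kwargs": {
  "deltas": "0 0.001 0 0 0; 0 0 0 0 0"
}}

```text
time: 10.15
eef_pos: [0.7048, 0.0158, 0.1951]
tcp_rot: [-3.14, 0.0, 1.571]
contact_force: [-2.8, -0.8, -2.4]
width: 0.013
grasp_force: 60.0
```

Request:
{"fn": "drive_tool", "kwargs": {
  "deltas": "0 0.0005 0 -0.005 0; 0 0 0 -0.005 0; 0 0 0 -0.004 0; 0 0 0 0 0"
}}

```text
time: 10.65
eef_pos: [0.705, 0.016, 0.1805]
tcp_rot: [-3.139, -0.0, 1.571]
contact_force: [-4.9, 0.6, -4.7]
width: 0.0131
grasp_force: 59.7
```

Request:
{"fn": "drive_tool", "kwargs": {
  "deltas": "0 0 0 -0.003 0; 0 0 0 -0.003 0; 0 0 0 -0.002 0; 0 0 0 0 0"
}}

```text
time: 11.15
eef_pos: [0.7049, 0.0155, 0.1775]
tcp_rot: [3.14, 0.001, 1.571]
contact_force: [-12.5, -0.5, 15.3]
width: 0.0134
grasp_force: 62.5
```

Request:
{"fn": "drive_tool", "kwargs": {
  "deltas": "0 0 0 -0.002 0; 0 0 0 -0.002 0; 0 0 0 -0.002 0; 0 0 0 0 0"
}}

```text
time: 11.65
eef_pos: [0.705, 0.0155, 0.1698]
tcp_rot: [3.141, 0.001, 1.571]
contact_force: [-9.5, -1.1, 5.9]
width: 0.0128
grasp_force: 61.3
```

Request:
{"fn": "drive_tool", "kwargs": {
  "deltas": "0 0 0 -0.002 0; 0 0 0 -0.002 0; 0 0 0 -0.002 0; 0 0 0 0 0"
}}

```text
time: 12.15
eef_pos: [0.705, 0.0156, 0.1634]
tcp_rot: [-3.141, 0.001, 1.571]
contact_force: [-9.6, -1.1, 6.9]
width: 0.0131
grasp_force: 61.3
```

Request:
{"fn": "drive_tool", "kwargs": {
  "deltas": "0 0 0 -0.002 0; 0 0 0 0 0; 0 0 0 0 0"
}}

```text
time: 12.52
eef_pos: [0.7049, 0.0156, 0.1634]
tcp_rot: [3.14, 0.001, 1.571]
contact_force: [-12.9, -0.6, 14.6]
width: 0.0134
grasp_force: 62.5
```

Request:
{"fn": "drive_tool", "kwargs": {
  "deltas": "0 0 0 -0.002 0; 0 0 0 0 0; 0 -0.001 0 0.003 0; 0 0 0 0.001 0; 1 0 0 0 0"
}}

```text
time: 13.15
eef_pos: [0.7065, 0.0156, 0.1629]
tcp_rot: [3.137, 0.0, 1.57]
contact_force: [0.9, -0.2, -0.4]
width: 0.0301
grasp_force: 0.0
```

Request:
{"fn": "drive_tool", "kwargs": {
  "deltas": "1 0 0 0 0; 1 0 0 0 0; 1 0 0 0 0; 1 0 0 0 0; 1 0 0 0 0"
}}

```text
time: 13.78
eef_pos: [0.705, 0.0158, 0.1612]
tcp_rot: [3.142, -0.0, 1.571]
contact_force: [0.4, 0.2, 0.1]
width: 0.0855
grasp_force: 0.0
```

Request:
{"fn": "drive_tool", "kwargs": {
  "deltas": "1 0 0 0.04 0; 1 0 0 0.05 0; 1 -0.04 0.04 0.03 -5; 1 -0.05 0.05 0 -10; 1 -0.05 0.05 0 -10"
}}

```text
time: 14.4
eef_pos: [0.5766, 0.1442, 0.2812]
tcp_rot: [3.14, -0.001, 1.128]
contact_force: [1.7, 1.9, 0.4]
width: 0.0858
grasp_force: 0.0
```

Request:
{"fn": "drive_tool", "kwargs": {
  "deltas": "1 -0.05 0.05 0 -10; 1 -0.05 0.05 0 -10; 1 -0.04 0.05 0 -10; 1 0 0.04 0 -10; 1 0 0 0 0"
}}

```text
time: 15.02
eef_pos: [0.4542, 0.3143, 0.2807]
tcp_rot: [-3.136, -0.001, 0.459]
contact_force: [-0.6, -0.2, -0.1]
width: 0.0855
grasp_force: 0.0
```

```bash
cat > pots.py <<'E'
from h import *
from scipy.optimize import least_squares
s=robot.read_state(); print(s['eef_pos'],np.degrees(s['tcp_rot']),s['time'])
for n in ['top','scene']:
    p=snap(n,n+'_p.png'); w=cloud(p);x,y,z=w[...,0],w[...,1],w[...,2]
    m=(z>.095)&(z<.106)&(x>.3)&(x<.62)&(y>.15)&(y<.5)
    k,l,st,_=cv2.connectedComponentsWithStats(m.astype(np.uint8))
    for i in range(1,k):
        q=w[l==i]
        if len(q)>40: r=least_squares(lambda c:np.hypot(q[:,0]-c[0],q[:,1]-c[1])-.025,np.median(q[:,:2],0),loss='soft_l1',f_scale=.002).x; print(n,'pot',r,len(q))
    h=w[(x>.53)&(x<.56)&(y<.16)&(y>-.13)&(z>.03)&(z<.15)]
    if len(h): print(n,'tray front rim z',np.percentile(h[:,2],[50,90,98]),h[:,1].min(),h[:,1].max())
    for l in ['caddy','caddy_claws','caddy_tray','scoop','mister','turntable','saucer','tin']: show(p,[l],'mark_of')
    h=w[(x>.5)&(x<.75)&(y>.16)&(y<.35)&(z>.127)&(z<.143)]
    if len(h)>20: print(n,'head',cv2.minAreaRect((h[:,:2]*1000).astype(np.float32)))
E
python3 pots.py
```

```text
[0.4542 0.3143 0.2807] [-179.6809   -0.0499   26.2796] 15.025
top pot [0.5108 0.2844] 66
top pot [0.4044 0.2965] 93
top tray front rim z [0.0677 0.0805 0.0823] -0.10942467869091027 0.13917590309374137
caddy [(array([0.6279, 0.0139, 0.0453]), 0.9)]
caddy_claws [(array([0.7119, 0.0143, 0.1323]), 0.69)]
caddy_tray [(array([0.6281, 0.0118, 0.0514]), 0.64)]
scoop [(array([ 0.4331, -0.0315,  0.0029]), 0.84)]
mister [(array([ 0.6614,  0.2517, -0.0024]), 0.96)]
turntable [(array([0.4567, 0.3205, 0.0012]), 0.82)]
saucer [(array([ 0.5722, -0.0281, -0.0012]), 0.56)]
tin [(array([ 0.6714, -0.2399, -0.0022]), 0.56), (array([0.4703, 0.3858, 0.0401]), 0.55)]
top head ((652.5809326171875, 250.5274658203125), (65.8401107788086, 26.13156509399414), 19.946123123168945)
scene pot [0.4051 0.2988] 101
scene pot [0.5126 0.2866] 114
scene pot [0.4689 0.3867] 112
scene tray front rim z [0.0682 0.0796 0.0812] -0.10730515406296914 0.14177899352939394
caddy [(array([0.6273, 0.0106, 0.0487]), 0.67), (array([0.516 , 0.2839, 0.0427]), 0.66)]
caddy_claws [(array([0.6978, 0.015 , 0.1289]), 0.86)]
caddy_tray [(array([0.6273, 0.0175, 0.0493]), 0.98)]
scoop [(array([ 0.4357, -0.0324,  0.0012]), 0.8)]
mister [(array([ 0.6663,  0.2521, -0.0004]), 0.68)]
turntable [(array([0.463 , 0.3264, 0.0046]), 0.93)]
saucer []
tin [(array([ 0.6673, -0.2385,  0.    ]), 0.78)]
scene head ((653.0950927734375, 252.6126251220703), (68.2068099975586, 25.62773895263672), 18.408451080322266)
```

View pics/scene_p.png

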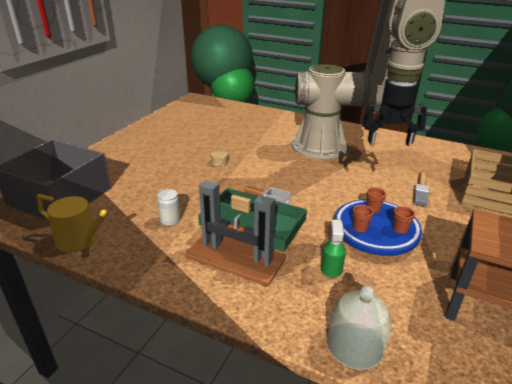

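The caddy hangs in the rack around (240,215), and the robot is clear of it. The three pots, the mister and the scoop have not moved. First is pot C, the rearmost one on the turntable.

Request:
{"fn": "drive_tool", "kwargs": {
  "deltas": "1 0.007 0.036 0 9.5; 1 0.007 0.036 0 9.5; 1 0 0 0 9.5; 1 0 0 -0.03 9.5; 1 0 0 -0.03 9.5"
}}

```text
time: 16.55
eef_pos: [0.469, 0.3847, 0.2201]
tcp_rot: [-3.137, -0.001, 1.289]
contact_force: [0.7, 0.4, -0.8]
width: 0.085
grasp_force: 0.0
```

Request:
{"fn": "drive_tool", "kwargs": {
  "deltas": "1 0 0 0 9.5; 1 0 0 0 0"
}}

```text
time: 16.8
eef_pos: [0.4687, 0.3842, 0.2202]
tcp_rot: [-3.136, 0.001, 1.447]
contact_force: [0.0, -0.3, 0.3]
width: 0.0853
grasp_force: 0.0
```

```bash
cat > wr.py <<'E'
import sys
from h import *
from scipy.optimize import least_squares
s=robot.read_state(); print(s['eef_pos'],np.degrees(s['tcp_rot']),s['time'],'q6',s['q'][5])
p=snap('wrist','wr.png'); w=cloud(p);x,y,z=w[...,0],w[...,1],w[...,2]
zt=float(sys.argv[1]); T=s['eef_pos']
m=(abs(z-zt)<.006)&(x>.3)&(x<.8)&(abs(y)<.55)&(np.hypot(x-T[0],y-T[1])<.13)
k,l,st,_=cv2.connectedComponentsWithStats(m.astype(np.uint8))
for i in range(1,k):
    q=w[l==i]
    if len(q)>150: r=least_squares(lambda c:np.hypot(q[:,0]-c[0],q[:,1]-c[1])-.025,np.median(q[:,:2],0),loss='soft_l1',f_scale=.002); print('pot',r.x,len(q),np.sqrt(r.cost/len(q)))
E
python3 wr.py .1
```

```text
[0.4687 0.3842 0.2202] [-179.6574    0.0295   82.9335] 16.8 q6 2.246872057177045
pot [0.4685 0.3858] 1029 0.0008577150901017232
pot [0.4058 0.2983] 883 0.0008091723476308583
pot [0.5116 0.2861] 862 0.0008102572019551103
```

Request:
{"fn": "drive_tool", "kwargs": {
  "deltas": "1 0 0.0015 -0.05 0; 1 0 0 -0.05 0; 1 0 0 -0.026 0; 0 0 0 0 0; 0 0 0 0 0"
}}

```text
time: 17.48
eef_pos: [0.4697, 0.3864, 0.0964]
tcp_rot: [-3.138, -0.002, 1.448]
contact_force: [-4.3, -0.0, 16.0]
width: 0.0517
grasp_force: 53.3
```

Request:
{"fn": "drive_tool", "kwargs": {
  "deltas": "0 0 0 0 0; 0 0 0 0 0; 0 0 0 0 0; 0 0 0 0.03 0; 0 0 0 0.05 0"
}}

```text
time: 18.1
eef_pos: [0.4675, 0.3848, 0.1736]
tcp_rot: [-3.133, 0.003, 1.449]
contact_force: [0.7, 0.6, 0.2]
width: 0.0509
grasp_force: 62.8
```

Request:
{"fn": "drive_tool", "kwargs": {
  "deltas": "0 0 0 0.05 9; 0 0.02 -0.04 0 9; 0 0.02 -0.05 0 9; 0 0.02 -0.05 0 9; 0 0.02 -0.05 0 9"
}}

```text
time: 18.73
eef_pos: [0.5492, 0.1942, 0.2248]
tcp_rot: [-3.136, 0.0, 2.24]
contact_force: [1.0, 0.6, -1.5]
width: 0.0512
grasp_force: 62.8
```

Request:
{"fn": "drive_tool", "kwargs": {
  "deltas": "0 0.03 -0.05 0 10; 0 0.03 -0.05 0 10; 0 0.02 -0.05 0 10; 0 0.02 -0.05 0 10; 0 0 -0.05 0 10"
}}

```text
time: 19.35
eef_pos: [0.6498, -0.0562, 0.2241]
tcp_rot: [-3.136, 0.0, 3.113]
contact_force: [0.3, 0.2, -1.3]
width: 0.0508
grasp_force: 62.9
```

Request:
{"fn": "drive_tool", "kwargs": {
  "deltas": "0 0 -0.018 0 2; 0 0 0 0 0; 0 0 0 0 0"
}}

```text
time: 19.73
eef_pos: [0.6486, -0.0714, 0.2246]
tcp_rot: [-3.137, -0.0, -3.141]
contact_force: [-0.5, 0.6, -1.7]
width: 0.0507
grasp_force: 62.9
```

```bash
cat > tray.py <<'E'
from h import *
s=robot.read_state(); print(s['eef_pos'],np.degrees(s['tcp_rot']),s['time'],s['width'],s['q'])
p=snap('scene','scene_t.png'); w=cloud(p);x,y,z=w[...,0],w[...,1],w[...,2]
show(p,['pot_a','mister','scoop'],'mark_of')
for a,b,c,d,l in((.535,.56,-.12,.145,'front'),(.69,.72,.06,.13,'backplate'),(.58,.66,-.06,.09,'floor')):
    q=z[(x>a)&(x<b)&(y>c)&(y<d)&(z>.045)&(z<.15)]
    if len(q): print(l,len(q),np.percentile(q,[10,50,97]))
E
python3 tray.py
```

```text
[ 0.6486 -0.0714  0.2246] [-179.7193   -0.0152 -179.9844] 19.725 0.05068284823276901 [-0.2305  0.4747  0.2232  1.3184 -0.0048 -0.2308]
pot_a [(array([0.5136, 0.2826, 0.0378]), 0.86), (array([ 0.6502, -0.0729,  0.1679]), 0.75), (array([0.406 , 0.2967, 0.0374]), 0.54), (array([ 0.67  , -0.2348, -0.0033]), 0.44)]
mister [(array([0.6637, 0.2507, 0.0029]), 0.74)]
scoop [(array([ 0.4371, -0.0353,  0.0016]), 0.87)]
front 566 [0.0507 0.0684 0.0809]
backplate 159 [0.0552 0.0779 0.1405]
floor 91 [0.0506 0.0522 0.0543]
```

Request:
{"fn": "drive_tool", "kwargs": {
  "deltas": "0 0 0 -0.05 0; 0 0 0 -0.04 0; 0 0 0 -0.014 0; 0 0 0 -0.004 0; 0 0 0 0 0"
}}

```text
time: 20.55
eef_pos: [0.6498, -0.0723, 0.1181]
tcp_rot: [-3.136, 0.002, -3.141]
contact_force: [0.2, 0.4, -1.2]
width: 0.0505
grasp_force: 62.9
```

Request:
{"fn": "drive_tool", "kwargs": {
  "deltas": "0 0 0 -0.003 0; 0 0 0 0 0"
}}

```text
time: 20.8
eef_pos: [0.6493, -0.0724, 0.1144]
tcp_rot: [-3.136, 0.001, -3.141]
contact_force: [-0.3, 0.2, -0.7]
width: 0.0506
grasp_force: 62.9
```

Request:
{"fn": "drive_tool", "kwargs": {
  "deltas": "0 0 0 -0.002 0; 0 0 0 0 0"
}}

```text
time: 21.05
eef_pos: [0.6487, -0.0723, 0.1116]
tcp_rot: [-3.136, -0.0, -3.141]
contact_force: [-0.7, 0.6, -0.3]
width: 0.0509
grasp_force: 62.9
```

Request:
{"fn": "drive_tool", "kwargs": {
  "deltas": "0 0 0 -0.002 0; 0 0 0 0 0"
}}

```text
time: 21.3
eef_pos: [0.6489, -0.0723, 0.1099]
tcp_rot: [-3.136, 0.0, -3.141]
contact_force: [0.4, 0.8, 1.3]
width: 0.0509
grasp_force: 63.0
```

Request:
{"fn": "drive_tool", "kwargs": {
  "deltas": "0.85 0 0 0 0; 0.85 0 0 0 0; 0.85 0 0 0 0; 0.85 0 0 0.03 0; 0.85 0 0 0.05 0"
}}

```text
time: 21.92
eef_pos: [0.6474, -0.0719, 0.1882]
tcp_rot: [-3.137, -0.005, -3.141]
contact_force: [0.4, -0.5, 0.9]
width: 0.0726
grasp_force: 0.0
```

Request:
{"fn": "drive_tool", "kwargs": {
  "deltas": "1 -0.01 0.04 0.03 -2; 1 -0.02 0.05 0 -6; 1 -0.02 0.05 0 -6; 1 -0.02 0.05 0 -6; 1 -0.02 0.05 0 -6"
}}

```text
time: 22.55
eef_pos: [0.5581, 0.1692, 0.2198]
tcp_rot: [-3.137, 0.0, 2.685]
contact_force: [0.3, 0.7, 0.2]
width: 0.0854
grasp_force: 0.0
```

Request:
{"fn": "drive_tool", "kwargs": {
  "deltas": "1 -0.02 0.05 0 -6; 1 -0.02 0.05 0 -4; 1 -0.007 0.018 0 0; 1 0 0 0 0"
}}

```text
time: 23.05
eef_pos: [0.5114, 0.2866, 0.2196]
tcp_rot: [-3.136, 0.0, 2.517]
contact_force: [0.2, -0.6, -0.1]
width: 0.0857
grasp_force: 0.0
```

```bash
python3 wr.py .1; python3 tray.py
```

```text
[0.5114 0.2866 0.2196] [-179.6835    0.0206  144.1959] 23.05 q6 1.0004611704253568
pot [0.4057 0.2978] 1229 0.00086426471629654
pot [0.511  0.2851] 1035 0.0008590125047979437
[0.512  0.2856 0.2196] [-179.6728    0.0335  144.0998] 23.1 0.0854166468986262 [ 0.3737  0.3488  0.0209  1.2474 -0.0036  1.0003]
pot_a [(array([0.4075, 0.2983, 0.0373]), 0.59), (array([0.5132, 0.2823, 0.0399]), 0.59)]
mister [(array([0.6661, 0.2516, 0.0022]), 0.89), (array([0.7285, 0.0181, 0.0917]), 0.52)]
scoop [(array([ 0.4343, -0.0366,  0.0011]), 0.65), (array([0.7007, 0.0137, 0.1571]), 0.44)]
front 542 [0.0511 0.0691 0.0808]
backplate 159 [0.0549 0.0786 0.1424]
floor 113 [0.0505 0.0529 0.1143]
```

View pics/scene_t.png

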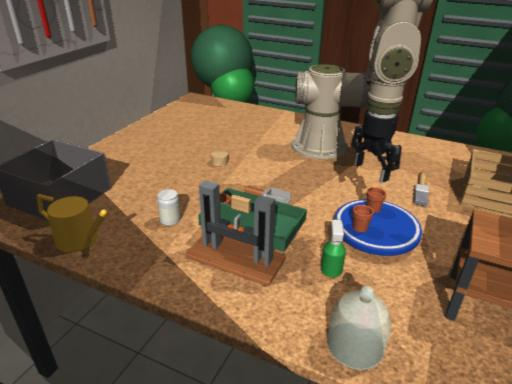

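The scene view shows two pots left on the turntable at (362,218) and (376,197). The placed pot is hidden behind the upright at about (210,205). Pot B next.

Request:
{"fn": "drive_tool", "kwargs": {
  "deltas": "1 0 -0.001 -0.05 0; 1 0 0 -0.05 0; 1 0 0 -0.025 0; 0 0 0 0 0; 0 0 0 0 0"
}}

```text
time: 23.92
eef_pos: [0.513, 0.2843, 0.0959]
tcp_rot: [-3.137, 0.001, 2.513]
contact_force: [-3.4, -3.9, 16.7]
width: 0.0518
grasp_force: 58.9
```

Request:
{"fn": "drive_tool", "kwargs": {
  "deltas": "0 0 0 0 0; 0 0 0 0 0; 0 0 0 0 0; 0 0 0 0.03 0; 0 0 0 0.05 0"
}}

```text
time: 24.55
eef_pos: [0.5101, 0.2842, 0.1734]
tcp_rot: [-3.132, -0.003, 2.514]
contact_force: [0.4, -0.3, -1.2]
width: 0.0511
grasp_force: 62.9
```

Request:
{"fn": "drive_tool", "kwargs": {
  "deltas": "0 0 0 0.05 0; 0 0.02 -0.03 0 6; 0 0.03 -0.04 0 7.5; 0 0.03 -0.04 0 7.5; 0 0.03 -0.04 0 7.5"
}}

```text
time: 25.18
eef_pos: [0.6223, 0.1337, 0.2245]
tcp_rot: [-3.136, -0.0, 3.016]
contact_force: [1.1, 0.9, -0.4]
width: 0.051
grasp_force: 62.9
```

Request:
{"fn": "drive_tool", "kwargs": {
  "deltas": "0 0.027 -0.032 0 7.5; 0 0 0 0 0; 0 0 0 0 0; 0 0 0 0 0"
}}

```text
time: 25.68
eef_pos: [0.6481, 0.1038, 0.2247]
tcp_rot: [-3.136, -0.0, -3.14]
contact_force: [0.5, 1.0, -0.7]
width: 0.0513
grasp_force: 62.9
```

Request:
{"fn": "drive_tool", "kwargs": {
  "deltas": "0 0 0 -0.05 0; 0 0 0 -0.04 0; 0 0 0 -0.015 0; 0 0 0 -0.007 0; 0 0 0 0 0"
}}

```text
time: 26.3
eef_pos: [0.6494, 0.1031, 0.1137]
tcp_rot: [-3.136, 0.002, -3.141]
contact_force: [0.6, 0.1, -0.0]
width: 0.0513
grasp_force: 62.9
```

Request:
{"fn": "drive_tool", "kwargs": {
  "deltas": "0 0 0 -0.002 0; 0 0 0 0 0; 0 0 0 0 0"
}}

```text
time: 26.68
eef_pos: [0.6492, 0.1027, 0.1112]
tcp_rot: [-3.136, 0.001, -3.141]
contact_force: [0.3, 0.3, -0.9]
width: 0.0512
grasp_force: 62.9
```

Request:
{"fn": "drive_tool", "kwargs": {
  "deltas": "0 0 0 -0.0015 0; 0 0 0 0 0; 0.85 0 0 0 0; 0.85 0 0 0 0; 0.85 0 0 0 0"
}}

```text
time: 27.3
eef_pos: [0.6489, 0.1027, 0.1091]
tcp_rot: [-3.136, 0.0, -3.141]
contact_force: [0.4, 0.7, -0.3]
width: 0.0727
grasp_force: 0.0
```

Request:
{"fn": "drive_tool", "kwargs": {
  "deltas": "0.85 0 0 0.03 0; 0.85 0 0 0.05 0; 1 -0.04 0.02 0.03 4; 1 -0.05 0.04 0 5; 1 -0.05 0.04 0 5"
}}

```text
time: 27.92
eef_pos: [0.5103, 0.2015, 0.2198]
tcp_rot: [-3.136, 0.002, -2.895]
contact_force: [0.2, 0.5, 1.2]
width: 0.0852
grasp_force: 0.0
```

Request:
{"fn": "drive_tool", "kwargs": {
  "deltas": "1 -0.05 0.04 0 5; 1 -0.05 0.045 0 5; 1 -0.003 0.01 0 0; 1 0 0 0 0; 1 0 0 0 0"
}}

```text
time: 28.55
eef_pos: [0.4141, 0.291, 0.219]
tcp_rot: [-3.136, 0.0, -2.724]
contact_force: [0.8, -0.5, 0.4]
width: 0.085
grasp_force: 0.0
```

```bash
python3 wr.py .1; python3 tray.py
```

```text
[0.4141 0.291  0.219 ] [-179.6669    0.0182 -156.064 ] 28.55 q6 0.039423153065618007
pot [0.4042 0.2968] 1036 0.0008501157572785734
[0.4142 0.2909 0.219 ] [-179.6735    0.0069 -156.0932] 28.6 0.08550723422195304 [ 0.4567  0.1929 -0.19    1.188  -0.0057  0.0395]
pot_a [(array([0.6504, 0.1023, 0.0545]), 0.9), (array([0.406 , 0.2959, 0.0402]), 0.8)]
mister []
scoop [(array([ 0.4353, -0.0372,  0.0014]), 0.66)]
front 465 [0.0552 0.0711 0.0812]
backplate 162 [0.0554 0.0784 0.1402]
floor 68 [0.0916 0.1075 0.1145]
```

Request:
{"fn": "drive_tool", "kwargs": {
  "deltas": "1 -0.0095 0.006 -0.03 0; 1 0 0 -0.05 0; 1 0 0 -0.044 0; 0 0 0 0 0; 0 0 0 0 0"
}}

```text
time: 29.42
eef_pos: [0.4045, 0.2978, 0.0964]
tcp_rot: [-3.136, 0.001, -2.723]
contact_force: [-0.6, 0.4, 4.2]
width: 0.0515
grasp_force: 17.2
```

Request:
{"fn": "drive_tool", "kwargs": {
  "deltas": "0 0 0 0 0; 0 0 0 0 0; 0 0 0 0 0; 0 0 0 0.03 0; 0 0 0 0.05 0"
}}

```text
time: 30.05
eef_pos: [0.4019, 0.2969, 0.1745]
tcp_rot: [-3.136, -0.004, -2.722]
contact_force: [1.1, 1.1, -0.4]
width: 0.0503
grasp_force: 63.0
```

Request:
{"fn": "drive_tool", "kwargs": {
  "deltas": "0 0 0 0.05 0; 0 0.03 -0.03 0 -5; 0 0.04 -0.04 0 -5; 0 0.04 -0.04 0 -5; 0 0.04 -0.05 0 -5"
}}

```text
time: 30.68
eef_pos: [0.5535, 0.1379, 0.2253]
tcp_rot: [-3.137, 0.001, -3.073]
contact_force: [0.7, 0.8, -1.5]
width: 0.0502
grasp_force: 63.0
```

Request:
{"fn": "drive_tool", "kwargs": {
  "deltas": "0 0.028 -0.034 0 -4; 0 0 0 0 0; 0 0 0 0 0"
}}

```text
time: 31.05
eef_pos: [0.5799, 0.1049, 0.2248]
tcp_rot: [-3.137, -0.001, -3.141]
contact_force: [-0.3, 0.0, -1.9]
width: 0.0503
grasp_force: 63.0
```

Request:
{"fn": "drive_tool", "kwargs": {
  "deltas": "0 0.004 -0.001 -0.05 0; 0 0 0 -0.04 0; 0 0 0 -0.017 0; 0 0 0 -0.007 0; 0 0 0 0 0"
}}

```text
time: 31.68
eef_pos: [0.5841, 0.1047, 0.1115]
tcp_rot: [-3.136, 0.0, -3.14]
contact_force: [0.6, -0.1, -1.3]
width: 0.0504
grasp_force: 63.0
```

Request:
{"fn": "drive_tool", "kwargs": {
  "deltas": "0 0 0 -0.002 0; 0 0 0 0 0; 0 0 0 0 0"
}}

```text
time: 32.05
eef_pos: [0.5848, 0.1038, 0.1097]
tcp_rot: [-3.136, 0.001, -3.141]
contact_force: [0.2, -0.4, -0.7]
width: 0.0507
grasp_force: 63.0
```

Request:
{"fn": "drive_tool", "kwargs": {
  "deltas": "0 0 0 -0.0015 0; 0 0 0 0 0; 0 0 0 0 0"
}}

```text
time: 32.42
eef_pos: [0.5847, 0.1038, 0.1077]
tcp_rot: [-3.136, 0.0, -3.141]
contact_force: [0.3, 0.6, 0.3]
width: 0.0501
grasp_force: 63.1
```

Request:
{"fn": "drive_tool", "kwargs": {
  "deltas": "0 0 0 -0.0015 0; 0 0 0 0 0; 0 0 0 0 0"
}}

```text
time: 32.8
eef_pos: [0.5848, 0.1038, 0.1072]
tcp_rot: [-3.136, 0.001, -3.141]
contact_force: [-2.6, 0.8, 5.3]
width: 0.0505
grasp_force: 63.6
```

Request:
{"fn": "drive_tool", "kwargs": {
  "deltas": "0 0 0 0.001 0; 0.85 0 0 0 0; 0.85 0 0 0 0; 0.85 0 0 0 0; 0.85 0 0 0.04 0"
}}

```text
time: 33.42
eef_pos: [0.5819, 0.1037, 0.1441]
tcp_rot: [-3.136, -0.008, -3.141]
contact_force: [0.2, -0.2, 0.3]
width: 0.0729
grasp_force: 0.0
```

Request:
{"fn": "drive_tool", "kwargs": {
  "deltas": "0.85 0 0 0.05 0; 1 0 0 0.05 0; 1 0.02 0.05 0.03 7; 1 0.02 0.05 0 7; 1 0.017 0.03 0 5.5"
}}

```text
time: 34.05
eef_pos: [0.6421, 0.2361, 0.2776]
tcp_rot: [-3.136, 0.002, -2.796]
contact_force: [-0.6, -0.9, 0.5]
width: 0.0854
grasp_force: 0.0
```

Request:
{"fn": "drive_tool", "kwargs": {
  "deltas": "1 0.01 0.01 0 0; 1 0 0 0 0; 1 0 0 0 0"
}}

```text
time: 34.42
eef_pos: [0.6512, 0.2433, 0.2769]
tcp_rot: [-3.136, -0.001, -2.801]
contact_force: [-0.1, -0.4, -0.8]
width: 0.0855
grasp_force: 0.0
```

```bash
python3 tray.py
python3 - <<'E'
from h import *
s=robot.read_state(); print(s['eef_pos'],np.degrees(s['tcp_rot'])[2])
for n in ['wrist','top']:
    p=snap(n,n+'_mi.png'); w=cloud(p);x,y,z=w[...,0],w[...,1],w[...,2]
    show(p,['mister'],'mark_of')
    q=w[(z>.127)&(z<.143)&(x>.58)&(x<.76)&(y>.17)&(y<.33)]
    if len(q)>20: print(n,len(q),cv2.minAreaRect((q[:,:2]*1000).astype(np.float32)))
    q=w[(z>.06)&(z<.105)&(x>.58)&(x<.76)&(y>.17)&(y<.33)]; print(q.min(0),q.max(0))
E
```

```text
[0.6512 0.2433 0.2769] [-179.6826   -0.043  -160.4967] 34.425 0.08547062417223036 [ 0.2446  0.567   0.4999  1.504  -0.0056 -0.0958]
pot_a [(array([0.6534, 0.103 , 0.0549]), 0.74)]
mister [(array([0.665 , 0.2524, 0.0029]), 0.9)]
scoop [(array([ 0.4354, -0.0391, -0.0004]), 0.61)]
front 328 [0.0575 0.073  0.1076]
backplate 166 [0.0546 0.079  0.1424]
floor 80 [0.0931 0.1072 0.1146]
[0.6513 0.2431 0.2776] -160.52477355825306
mister [(array([0.6643, 0.2536, 0.0032]), 0.6), (array([0.7046, 0.0174, 0.13  ]), 0.58)]
wrist 1804 ((652.8826904296875, 250.3145294189453), (64.94366455078125, 25.768978118896484), 20.499767303466797)
[0.6369 0.2267 0.0603] [0.6896 0.2816 0.091 ]
mister [(array([ 0.6639,  0.2528, -0.0049]), 0.94), (array([ 0.6708, -0.2384, -0.    ]), 0.67)]
top 194 ((652.6917724609375, 250.39920043945312), (65.55196380615234, 25.701499938964844), 20.19034194946289)
[0.6361 0.2267 0.0604] [0.6891 0.2793 0.0946]
```

View pics/wrist_mi.png

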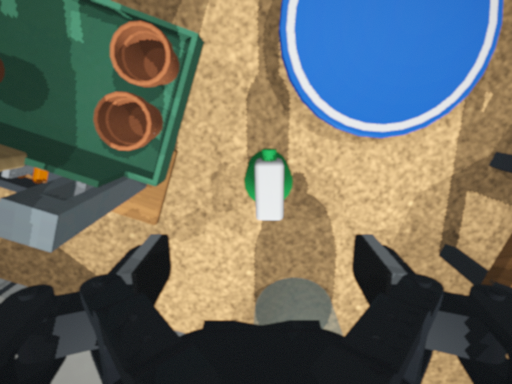

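The wrist view shows two pots upright in the tray at (143,52) and (127,120). The mister head is at (268,188), aligned with the fingers. Gripping it now.

Request:
{"fn": "drive_tool", "kwargs": {
  "deltas": "1 0.01 0.0095 -0.02 1; 1 0 0 -0.05 0; 1 0 0 -0.05 0; 1 0 0 -0.032 0; 1 0 0 0 0"
}}

```text
time: 35.45
eef_pos: [0.6589, 0.2531, 0.1199]
tcp_rot: [-3.137, -0.008, -2.783]
contact_force: [0.5, -0.2, 0.6]
width: 0.0853
grasp_force: 0.0
```

Request:
{"fn": "drive_tool", "kwargs": {
  "deltas": "0 0 0 0 0; 0 0 0 0 0; 0 0 0 0 0; 0 0 0 0 0; 0 0 0 0 0"
}}

```text
time: 36.08
eef_pos: [0.6624, 0.2537, 0.1268]
tcp_rot: [-3.136, 0.003, -2.783]
contact_force: [1.0, 1.6, 6.0]
width: 0.0248
grasp_force: 60.8
```

Request:
{"fn": "drive_tool", "kwargs": {
  "deltas": "0 0 0 0.03 0; 0 0 0 0.04 0; 0 0 0 0.04 0; 0 0 0 0.04 0; 0 0 0 0.02 0"
}}

```text
time: 36.7
eef_pos: [0.6618, 0.2534, 0.2976]
tcp_rot: [-3.136, 0.003, -2.783]
contact_force: [0.9, 0.1, -1.4]
width: 0.025
grasp_force: 59.9
```

Request:
{"fn": "drive_tool", "kwargs": {
  "deltas": "0 -0.02 -0.03 0 -4; 0 -0.02 -0.04 0 -5; 0 0 -0.04 0 -5; 0 0 -0.04 0 -5; 0 0 -0.04 0 -1.5"
}}

```text
time: 37.33
eef_pos: [0.6209, 0.0621, 0.2947]
tcp_rot: [-3.136, -0.001, 3.141]
contact_force: [0.4, -0.2, -1.2]
width: 0.0248
grasp_force: 59.8
```

Request:
{"fn": "drive_tool", "kwargs": {
  "deltas": "0 0 -0.04 0 0; 0 0.02 -0.007 0 0; 0 0.006 0 0 0; 0 0 0 0 0; 0 0 0 0 0"
}}

```text
time: 37.95
eef_pos: [0.647, 0.0173, 0.2949]
tcp_rot: [-3.136, -0.001, -3.14]
contact_force: [0.3, 0.2, -2.2]
width: 0.0247
grasp_force: 59.9
```

```bash
python3 tray.py
python3 - <<'E'
import cv2
i=cv2.imread('pics/scene_t.png')[110:300,150:330]
cv2.imwrite('pics/c2.png',cv2.resize(i,None,fx=3,fy=3,interpolation=2))
E
```

```text
[0.647  0.0173 0.2949] [-179.6965   -0.0491 -179.9019] 37.95 0.02471145899336938 [-0.0949  0.459   0.3691  1.4812 -0.0054 -0.0966]
pot_a [(array([0.6499, 0.1018, 0.054 ]), 0.95), (array([0.5874, 0.1038, 0.0499]), 0.89)]
mister [(array([0.6505, 0.0169, 0.1701]), 0.81), (array([0.6307, 0.0105, 0.0489]), 0.48)]
scoop [(array([ 0.4368, -0.0342, -0.0022]), 0.53)]
front 321 [0.0564 0.0724 0.107 ]
backplate 162 [0.0545 0.0771 0.1395]
floor 81 [0.0928 0.1078 0.1135]
```

View pics/c2.png

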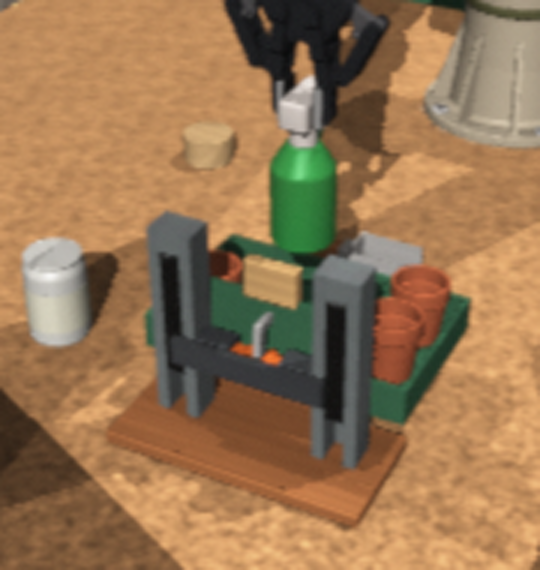

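The crop shows the mister hanging upright at (303,170) above the tray, with the three pots standing. Lowering it.

Request:
{"fn": "drive_tool", "kwargs": {
  "deltas": "0 0 -0.001 -0.04 0; 0 0 0 -0.04 0; 0 0 0 -0.025 0; 0 0 0 -0.005 0; 0 0 0 0 0"
}}

```text
time: 38.78
eef_pos: [0.6477, 0.0155, 0.1858]
tcp_rot: [-3.136, 0.001, -3.141]
contact_force: [0.0, 0.1, -1.3]
width: 0.0251
grasp_force: 59.8
```

Request:
{"fn": "drive_tool", "kwargs": {
  "deltas": "0 0 0 -0.0015 0; 0 0 0 0 0; 0 0 0 0 0"
}}

```text
time: 39.15
eef_pos: [0.6478, 0.0153, 0.1843]
tcp_rot: [-3.136, 0.001, -3.141]
contact_force: [0.0, 0.6, -1.4]
width: 0.0251
grasp_force: 59.8
```

Request:
{"fn": "drive_tool", "kwargs": {
  "deltas": "0 0 0 -0.0015 0; 0 0 0 0 0; 0 0 0 0 0"
}}

```text
time: 39.52
eef_pos: [0.6475, 0.0153, 0.182]
tcp_rot: [-3.136, -0.0, -3.141]
contact_force: [0.3, 0.4, -1.2]
width: 0.0252
grasp_force: 59.8
```

Request:
{"fn": "drive_tool", "kwargs": {
  "deltas": "0 0 0 -0.0015 0; 0 0 0 0 0; 0 0 0 0 0"
}}

```text
time: 39.9
eef_pos: [0.6475, 0.0154, 0.1806]
tcp_rot: [-3.136, -0.0, -3.141]
contact_force: [0.6, -0.2, -1.7]
width: 0.0251
grasp_force: 59.8
```

Request:
{"fn": "drive_tool", "kwargs": {
  "deltas": "0 0 0 -0.0015 0; 0 0 0 0 0; 0 0 0 0 0"
}}

```text
time: 40.28
eef_pos: [0.6477, 0.0154, 0.1802]
tcp_rot: [-3.136, 0.001, -3.141]
contact_force: [-2.0, 0.7, 4.8]
width: 0.0249
grasp_force: 60.8
```

Request:
{"fn": "drive_tool", "kwargs": {
  "deltas": "0.7 0 0 0 0; 0.7 0 0 0 0; 0.7 0 0 0 0; 0.7 0 0 0.03 0; 0.7 0 0 0.05 0"
}}

```text
time: 40.9
eef_pos: [0.6463, 0.0154, 0.2575]
tcp_rot: [-3.137, -0.005, -3.141]
contact_force: [0.4, 0.7, 0.4]
width: 0.0594
grasp_force: 0.0
```

Request:
{"fn": "drive_tool", "kwargs": {
  "deltas": "0.7 -0.03 0 0.01 -10; 0.7 -0.05 -0.01 0 -10; 0.7 -0.05 -0.02 0 -10; 0.7 -0.05 -0.02 -0.02 -10; 0.7 -0.03 -0.01 -0.05 -10"
}}

```text
time: 41.52
eef_pos: [0.4374, -0.0456, 0.2005]
tcp_rot: [-3.139, 0.005, 2.263]
contact_force: [0.6, -0.3, -0.7]
width: 0.0596
grasp_force: 0.0
```

Request:
{"fn": "drive_tool", "kwargs": {
  "deltas": "0.7 0 0 -0.04 -10; 0.7 0 0 0 -10; 0.7 0 0 0 -10; 0.7 0 0 0 -10; 0.7 0 0 0 0"
}}

```text
time: 42.15
eef_pos: [0.4375, -0.0447, 0.1591]
tcp_rot: [-3.136, 0.0, 1.573]
contact_force: [-0.1, -0.5, -0.4]
width: 0.0597
grasp_force: 0.0
```

```bash
python3 tray.py
python3 - <<'E'
from h import *
s=robot.read_state(); T=s['eef_pos'];print(T,np.degrees(s['tcp_rot'])[2])
for n in ['wrist','scene']:
    p=snap(n,n+'_sc.png'); w=cloud(p);x,y,z=w[...,0],w[...,1],w[...,2]
    show(p,['scoop'],'mark_of')
    m=(z>.012)&(z<.04)&(x>.36)&(x<.53)&(y>-.16)&(y<.11)
    q=w[m]; print(n,len(q)); 
    if len(q)>50:
        h=q[q[:,1]<-.05]; print('handle',np.median(h,0),cv2.minAreaRect((h[:,:2]*1000).astype(np.float32)))
        print('all',q.min(0),q.max(0),cv2.minAreaRect((q[:,:2]*1000).astype(np.float32)))
E
```

```text
[ 0.4375 -0.0447  0.1591] [-179.6954    0.0032   90.1259] 42.15 0.05968363157760422 [-0.2837  0.1102 -0.4428  1.0229 -0.0016  1.2849]
pot_a [(array([0.6507, 0.0973, 0.0525]), 0.93), (array([0.5865, 0.1004, 0.0507]), 0.75)]
mister []
scoop [(array([ 0.4338, -0.0349, -0.0015]), 0.57)]
front 240 [0.0592 0.0737 0.1081]
backplate 166 [0.0546 0.0787 0.1445]
floor 129 [0.098  0.1127 0.1489]
[ 0.4375 -0.0446  0.1591] 90.14250712287959
scoop [(array([ 0.4371, -0.0341,  0.0048]), 0.86)]
wrist 3058
handle [ 0.434  -0.0763  0.0216] ((434.3701171875, -78.16836547851562), (56.254676818847656, 19.702556610107422), 89.72681427001953)
all [ 0.4122 -0.1063  0.012 ] [0.53   0.0421 0.0314] ((470.9148254394531, -32.85340118408203), (148.01202392578125, 118.06275177001953), 89.01575469970703)
scoop [(array([ 0.4332, -0.0347,  0.0015]), 0.56)]
scene 227
handle [ 0.4403 -0.0551  0.0209] ((436.1293029785156, -56.48402786254883), (22.945762634277344, 10.030261039733887), 14.624767303466797)
all [ 0.4093 -0.0631  0.012 ] [0.4612 0.0428 0.0334] ((436.3251647949219, -9.77383041381836), (51.62954330444336, 106.17595672607422), 1.3810921907424927)
```

View pics/wrist_sc.png

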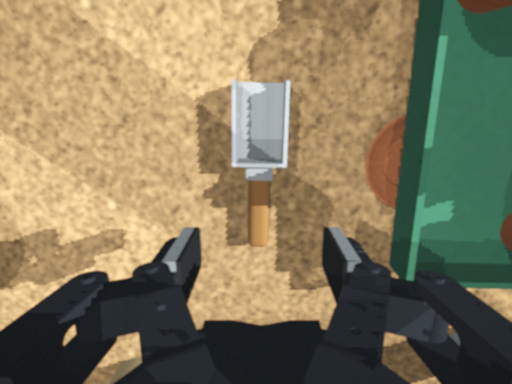

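The wrist view shows the scoop straight between the fingers: bowl at (262,123), handle at (259,210). Grasping the handle.

Request:
{"fn": "drive_tool", "kwargs": {
  "deltas": "0.7 -0.003 0.001 -0.05 0; 0.7 0 0 -0.05 0; 0.7 0 0 -0.033 0; 0.7 0 0 0 0; 0 0 0 0 0"
}}

```text
time: 43.18
eef_pos: [0.4354, -0.0439, 0.0271]
tcp_rot: [-3.137, 0.0, 1.571]
contact_force: [0.7, -0.2, 0.3]
width: 0.0427
grasp_force: 0.0
```

Request:
{"fn": "drive_tool", "kwargs": {
  "deltas": "0 0 0 0 0; 0 0 0 0 0; 0 0 0 0 0; 0 0 0 0 0; 0 0 0 0 0"
}}

```text
time: 43.8
eef_pos: [0.436, -0.0441, 0.0279]
tcp_rot: [-3.14, 0.001, 1.571]
contact_force: [-0.7, -0.3, 5.3]
width: 0.0185
grasp_force: 59.3
```

Request:
{"fn": "drive_tool", "kwargs": {
  "deltas": "0 0 0 0.03 0; 0 0 0 0.05 0; 0 0 0 0.05 0; 0 0 0 0 0"
}}

```text
time: 44.3
eef_pos: [0.4377, -0.0445, 0.1609]
tcp_rot: [3.138, 0.003, 1.571]
contact_force: [0.3, 0.3, -1.5]
width: 0.0186
grasp_force: 59.2
```

```bash
cat > sc.py <<'E'
from h import *
s=robot.read_state(); T=s['eef_pos'];print(T,s['width'],np.degrees(s['tcp_rot'])[2])
p=snap('wrist','wrist_s2.png'); w=cloud(p);x,y,z=w[...,0],w[...,1],w[...,2]
show(p,['scoop'],'mark_of')
o=finder.outline_of('scoop',p)
if o:
    q=w[o[0]['pixels']]; q=q[np.isfinite(q).all(1)&(q[:,2]>T[2]-.04)]; print(q.min(0),np.median(q,0),q.max(0),cv2.minAreaRect((q[:,:2]*1000).astype(np.float32)))
p=snap('scene','scene_s2.png'); show(p,['scoop','pot_a','mister','caddy'],'mark_of')
E
python3 sc.py
```

```text
[ 0.4377 -0.0445  0.1609] 0.018559895986281227 90.03712608396205
scoop [(array([ 0.4373, -0.0357,  0.1342]), 0.81)]
[ 0.4147 -0.086   0.1336] [ 0.4381 -0.0014  0.1373] [0.4612 0.0415 0.2154] ((437.8441467285156, -22.245899200439453), (127.43489837646484, 46.492408752441406), 89.89949035644531)
scoop [(array([ 0.4358, -0.0364,  0.1272]), 0.64)]
pot_a [(array([0.6507, 0.1007, 0.0552]), 0.97), (array([0.4619, 0.3268, 0.0047]), 0.6), (array([0.5877, 0.105 , 0.0478]), 0.55)]
mister []
caddy [(array([0.6287, 0.0098, 0.0508]), 0.64)]
```

View pics/scene_s2.png

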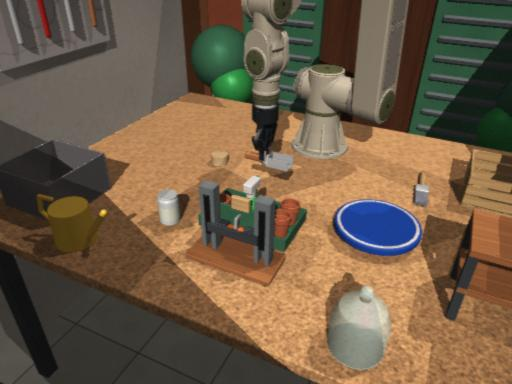

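The scene view shows the scoop held at (275,160), all pots in the caddy, and the mister head at (252,186). With this grip the hand would meet the mister's nozzle when placing, so I'll set the scoop down and regrip it nearer the handle's end.

Request:
{"fn": "drive_tool", "kwargs": {
  "deltas": "0 0 0 -0.05 0; 0 0 0 -0.05 0; 0 0 0 -0.028 0; 0 0 0 -0.004 0; 0 0 0 0 0"
}}

```text
time: 45.32
eef_pos: [0.4327, -0.0432, 0.0241]
tcp_rot: [-3.133, -0.001, 1.571]
contact_force: [-6.0, 0.0, 10.1]
width: 0.0184
grasp_force: 69.2
```

Request:
{"fn": "drive_tool", "kwargs": {
  "deltas": "0.5 0 0 0 0; 0.5 0 0 0 0; 0.5 0 0 0.02 0; 0.5 0 -0.047 0.015 0; 0.5 0 0 0 0"
}}

```text
time: 45.95
eef_pos: [0.4365, -0.0932, 0.0603]
tcp_rot: [-3.14, 0.002, 1.568]
contact_force: [0.5, 0.6, -0.3]
width: 0.0432
grasp_force: 0.0
```

```bash
python3 sc.py
```

```text
[ 0.4365 -0.0932  0.0603] 0.04319870028072214 89.84007181482652
scoop [(array([ 0.4343, -0.0336, -0.0003]), 0.69)]
[ 0.4097 -0.105   0.0203] [ 0.4329 -0.039   0.0228] [0.4561 0.0209 0.0313] ((432.8125915527344, -42.06550216674805), (125.85234832763672, 46.30216979980469), 89.77650451660156)
scoop [(array([ 0.4336, -0.0346,  0.0013]), 0.64)]
pot_a [(array([0.6486, 0.0997, 0.0519]), 0.69)]
mister [(array([0.7279, 0.0178, 0.0955]), 0.66)]
caddy [(array([0.6263, 0.0129, 0.0486]), 0.72), (array([0.711 , 0.0112, 0.1275]), 0.72), (array([0.7022, 0.0135, 0.1288]), 0.3)]
```

Request:
{"fn": "drive_tool", "kwargs": {
  "deltas": "0.5 -0.003 0.001 -0.02 0; 0.5 0 0 -0.013 0; 0.5 0 0 0 0; 0 0 0 0 0; 0 0 0 0 0"
}}

```text
time: 46.98
eef_pos: [0.4322, -0.0899, 0.0268]
tcp_rot: [-3.137, 0.0, 1.571]
contact_force: [0.2, -0.3, -1.8]
width: 0.0186
grasp_force: 59.2
```

Request:
{"fn": "drive_tool", "kwargs": {
  "deltas": "0 0 0 0 0; 0 0 0 0 0; 0 0 0 0 0; 0 0 0 0.03 0; 0 0 0 0.04 0"
}}

```text
time: 47.6
eef_pos: [0.4299, -0.0892, 0.0957]
tcp_rot: [-3.132, -0.001, 1.571]
contact_force: [0.3, 0.3, -1.4]
width: 0.0186
grasp_force: 59.1
```

Request:
{"fn": "drive_tool", "kwargs": {
  "deltas": "0 0 0 0.05 0; 0 0 0 0.04 0; 0 0.04 0 0 0; 0 0.04 0.005 0 0; 0 0.04 0.005 0 0"
}}

```text
time: 48.22
eef_pos: [0.5522, -0.0796, 0.1858]
tcp_rot: [-3.135, 0.0, 1.571]
contact_force: [0.5, -0.8, -0.8]
width: 0.0187
grasp_force: 59.2
```

Request:
{"fn": "drive_tool", "kwargs": {
  "deltas": "0 0.033 0.003 0 0; 0 0 0 0 0; 0 0 0 0 0"
}}

```text
time: 48.6
eef_pos: [0.5833, -0.0765, 0.1852]
tcp_rot: [-3.134, -0.0, 1.571]
contact_force: [-0.8, 0.3, -2.1]
width: 0.0184
grasp_force: 59.2
```

```bash
python3 sc.py
python3 - <<'E'
from h import *
p=snap('top','top_s3.png'); w=cloud(p);x,y,z=w[...,0],w[...,1],w[...,2]
show(p,['scoop','pot_a','mister'],'mark_of')
E
```

```text
[ 0.5833 -0.0765  0.1852] 0.01839421072263135 90.03197064689391
scoop [(array([ 0.5861, -0.0169,  0.159 ]), 0.84)]
[ 0.5607 -0.0924  0.1587] [ 0.5834 -0.0025  0.1763] [0.6087 0.034  0.1895] ((584.906005859375, -29.18887710571289), (48.0340461730957, 126.32479858398438), 0.21441428363323212)
scoop [(array([ 0.584 , -0.0212,  0.158 ]), 0.9), (array([0.4626, 0.3242, 0.0035]), 0.35)]
pot_a [(array([0.5881, 0.1034, 0.0489]), 0.79), (array([0.6515, 0.1023, 0.0552]), 0.75)]
mister []
caddy [(array([0.6271, 0.0116, 0.0504]), 0.68)]
scoop [(array([ 0.5838, -0.0154,  0.1627]), 0.58), (array([ 0.672 , -0.2363, -0.0023]), 0.21)]
pot_a [(array([0.6473, 0.1047, 0.0499]), 0.81), (array([0.5832, 0.1038, 0.0489]), 0.77)]
mister [(array([0.6479, 0.0174, 0.0484]), 0.69)]
```

View pics/wrist_s2.png

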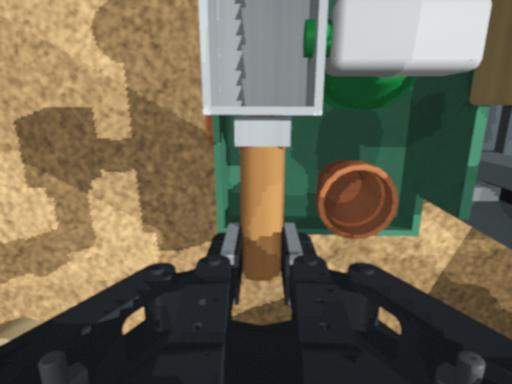

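The wrist view shows the scoop bowl's right edge at (322,50), very near the mister's green nozzle at (318,38). I'll shift 6 mm forward, drop below the nozzle height, and move back before entering the tray.

Request:
{"fn": "drive_tool", "kwargs": {
  "deltas": "0 -0.006 0 0 0; 0 0 0 0 0; 0 0 0 -0.02 0; 0 0 0 -0.025 0; 0 0 0 0 0"
}}

```text
time: 49.82
eef_pos: [0.5769, -0.0762, 0.1392]
tcp_rot: [-3.132, -0.001, 1.571]
contact_force: [-0.4, -0.4, -1.5]
width: 0.0183
grasp_force: 59.2
```

```bash
python3 sc.py
```

```text
[ 0.5769 -0.0762  0.1392] 0.018306212952017977 90.02821188586854
scoop [(array([ 0.5774, -0.0164,  0.1146]), 0.94)]
[ 0.5541 -0.0919  0.113 ] [ 0.5772 -0.0014  0.1299] [0.6007 0.0342 0.144 ] ((577.125, -28.76645278930664), (126.1763916015625, 46.5068473815918), 89.59981536865234)
scoop [(array([ 0.5805, -0.0238,  0.1148]), 0.64)]
pot_a [(array([0.5874, 0.1047, 0.0483]), 0.67), (array([0.6518, 0.1037, 0.0546]), 0.63), (array([0.7281, 0.0125, 0.0826]), 0.35)]
mister [(array([0.6994, 0.0165, 0.1283]), 0.44)]
caddy [(array([0.6264, 0.0104, 0.0454]), 0.68), (array([0.7004, 0.0132, 0.1609]), 0.62)]
```

View pics/wrist_s2.png

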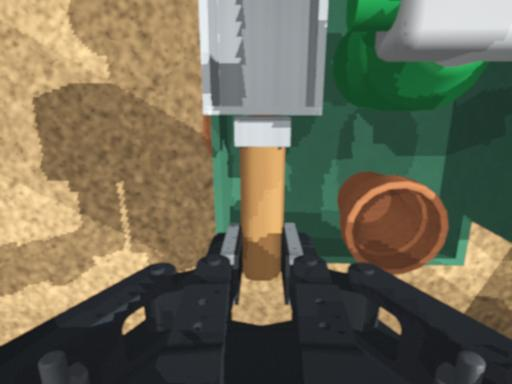

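The bowl is now clear and below the nozzle. The gripper's knuckles may come near the pot at (395,220), so I'll measure them with the wrist depth.

Run:
```python
from h import *
s=robot.read_state(); T=s['eef_pos']
p=snap('wrist'); w=cloud(p); print(p['xyz'])
d=w-T
for lo in range(0,80,10):
    m=(d[...,0]>lo/1e3)&(d[...,0]<(lo+10)/1e3)&(d[...,1]>-.05)&(d[...,1]<.04)&(d[...,2]>-.022)
    v,u=np.nonzero(m)
    q=d[m]
    if len(q): print(lo,len(q),'zmin %.3f z5 %.3f zmax %.3f'%(q[:,2].min(),np.percentile(q[:,2],5),q[:,2].max()),'y',q[:,1].min(),q[:,1].max(),'u',u.min(),u.max(),'v',v.min(),v.max())
q=w[(abs(w[...,2]-.114)<.006)&(w[...,0]>.61)&(w[...,1]<-.03)&(w[...,1]>-.12)]; print('rim',len(q),q.min(0),q.max(0))
```

```text
[ 0.5795 -0.0112  0.2657]
0 5860 zmin -0.011 z5 -0.007 zmax 0.083 y -0.015621592362044995 0.03997068042242628 u 260 317 v 167 383
10 6382 zmin -0.014 z5 0.003 zmax 0.083 y -0.012106823454034035 0.03971231471840645 u 283 373 v 166 383
20 1845 zmin -0.012 z5 0.004 zmax 0.079 y -0.003943926675195664 0.019839111088651953 u 303 406 v 233 383
30 3631 zmin 0.024 z5 0.032 zmax 0.074 y -0.011760427841562018 0.014677346936182875 u 343 410 v 262 383
40 6661 zmin 0.027 z5 0.039 zmax 0.074 y -0.010265204078885246 0.013673810317803903 u 374 503 v 265 383
50 2145 zmin 0.045 z5 0.052 zmax 0.074 y 0.005197070320126146 0.013683803049425083 u 429 511 v 296 383
60 1 zmin 0.062 z5 0.062 zmax 0.062 y 0.01161193555962789 0.01161193555962789 u 509 509 v 338 338
rim 4044 [ 0.6212 -0.1     0.108 ] [ 0.7094 -0.03    0.12  ]
```

Request:
{"fn": "drive_tool", "kwargs": {
  "deltas": "0 0.005 0 -0.015 0; 0 0 0 -0.02 0; 0 0 0 -0.008 0; 0 0 0 -0.005 0; 0 0 0 0 0"
}}

```text
time: 50.9
eef_pos: [0.5835, -0.0766, 0.0929]
tcp_rot: [-3.136, -0.0, 1.571]
contact_force: [-0.4, -1.1, -0.9]
width: 0.0191
grasp_force: 59.3
```

```bash
python3 sc.py
```

```text
[ 0.5835 -0.0766  0.0929] 0.019067163487573188 90.027631540373
scoop [(array([ 0.5887, -0.0202,  0.0694]), 0.66)]
[ 0.5609 -0.1058  0.0569] [ 0.5838 -0.0019  0.0834] [0.6073 0.034  0.0976] ((584.044921875, -35.95146179199219), (139.82318115234375, 46.36301803588867), 89.91577911376953)
scoop [(array([ 0.5841, -0.0242,  0.0653]), 0.4)]
pot_a [(array([0.6474, 0.0998, 0.0549]), 0.93), (array([0.5881, 0.1047, 0.0484]), 0.63)]
mister [(array([0.5882, 0.1034, 0.0491]), 0.75)]
caddy [(array([0.6281, 0.0114, 0.047 ]), 0.89)]
```

View pics/wrist_s2.png

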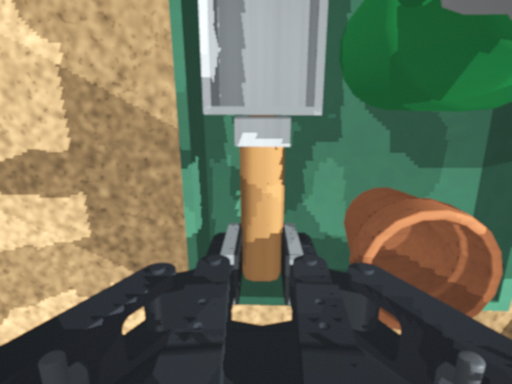

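The scoop is level inside the tray, clear of the mister, and the knuckle sits just above the pot rim at (400,290). I'll lower 3 mm more and release.

Request:
{"fn": "drive_tool", "kwargs": {
  "deltas": "0 -0.001 0 -0.003 0; 0 0 0 0 0; 0.3 0 0 0 0; 0.3 0 0 0 0; 0.3 0 0 0 0"
}}

```text
time: 51.92
eef_pos: [0.5827, -0.0767, 0.0903]
tcp_rot: [-3.137, 0.0, 1.571]
contact_force: [0.1, -0.1, -0.8]
width: 0.0252
grasp_force: 0.0
```

Request:
{"fn": "drive_tool", "kwargs": {
  "deltas": "0.3 0 0 0.02 0; 0.3 0 0 0.04 0; 0.3 0 0 0.05 0; 0.3 -0.05 -0.02 0.05 0; 0.3 -0.05 -0.05 0 0"
}}

```text
time: 52.55
eef_pos: [0.4973, -0.1381, 0.2467]
tcp_rot: [3.14, 0.003, 1.575]
contact_force: [1.2, -1.1, -0.1]
width: 0.0255
grasp_force: 0.0
```

Request:
{"fn": "drive_tool", "kwargs": {
  "deltas": "0.3 -0.05 -0.05 0 0; 0.3 0 -0.05 0 0; 0.3 0 -0.05 0 0; 0.3 0 0 0 0; 0.3 0 0 0 0"
}}

```text
time: 53.18
eef_pos: [0.4513, -0.2818, 0.2425]
tcp_rot: [-3.136, -0.001, 1.571]
contact_force: [-0.0, 0.8, -0.5]
width: 0.0251
grasp_force: 0.0
```

```bash
python3 tray.py
python3 - <<'E'
from h import *
p=snap('top','top_e.png'); show(p,['scoop','pot_a','mister','caddy','tin','saucer','caddy_claws'],'mark_of')
a=cv2.imread('pics/top_e.png')[100:220,180:330]; b=cv2.imread('pics/scene_t.png')[150:300,150:337]
a=cv2.resize(a,(400,320),interpolation=2); b=cv2.resize(b,(399,320),interpolation=2)
cv2.imwrite('pics/e.png',np.hstack([a,b]))
E
```

```text
[ 0.4513 -0.2818  0.2425] [-179.6608   -0.0486   89.9912] 53.175 0.025116779348942873 [-0.7074  0.2365 -0.0763  1.263  -0.0032  0.8636]
pot_a [(array([0.5874, 0.1063, 0.0506]), 0.78), (array([0.6511, 0.0991, 0.0529]), 0.76)]
mister []
scoop [(array([0.7013, 0.0132, 0.16  ]), 0.33)]
front 243 [0.0602 0.0743 0.1077]
backplate 162 [0.055  0.0786 0.1413]
floor 136 [0.0991 0.1127 0.1483]
scoop [(array([ 0.582 , -0.0174,  0.0528]), 0.93)]
pot_a [(array([ 0.6485, -0.0701,  0.0571]), 0.82), (array([0.5802, 0.1034, 0.0443]), 0.59), (array([0.648 , 0.1037, 0.052 ]), 0.56), (array([0.7264, 0.0153, 0.0922]), 0.48)]
mister [(array([0.6479, 0.0142, 0.0484]), 0.94)]
caddy [(array([0.6255, 0.0141, 0.0496]), 0.61)]
tin [(array([ 0.6703, -0.2394, -0.0001]), 0.66)]
saucer [(array([ 0.5725, -0.0261,  0.0003]), 0.72)]
caddy_claws [(array([0.7111, 0.014 , 0.1275]), 0.81)]
```

View pics/e.png

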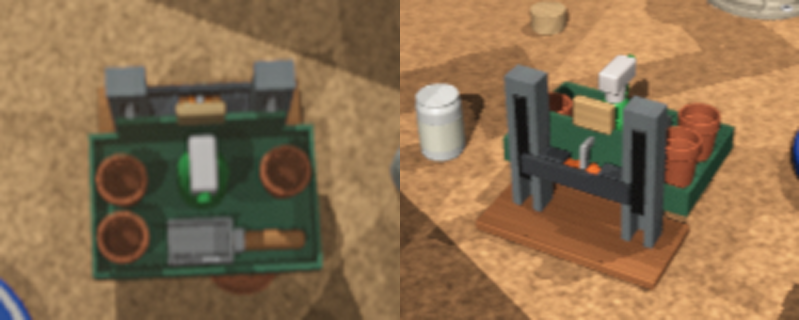

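The final picture shows three pots at (122,180), (122,236) and (285,170), and the mister at (203,170), all upright. The scoop lies beside them at (235,238). The caddy is hung in the clip, and the tin and saucer have not moved. Handing in.

```bash
python3 -c "
from cell import robot
print(robot.hand_in())"
```

```text
the job is handed in; nothing more can be done
None
```

The caddy is hung and snapped home in the clip, loaded with all three pots and the mister upright and the scoop beside them (let go about 1 cm above the floor to clear a pot), the tin and saucer were left in place, and the job is handed in at about 53 s; no verdict came back.

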